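Park the slicer's food holder against its stop

TASK

Park the food holder of the vegetable slicer clear of the blade: press down the broad locking button on top of the holder and, holding it down all the way, push the holder along its rails until it is right up against the upright stop block. Then let the button come back up, so that the holder cannot run back over the blade, and move clear; leave the kitchen things around the slicer where they are.

Things in the scene. Friction and masses are not known exactly. Their poses are not given: they have to be found in the camera images.
- slicer: flat white vegetable slicer fixed to the table by its feet, 130 (its x) x 420 (its y) mm, top of the bed at 30 mm above the table, with two aluminium rails along its y axis (rail tops 46 mm above the table; the one at its +x side is toothed) and a steel blade across its middle. Origin: centre of its underside, on the table; z up. Its position and yaw vary.
- food_holder (a joint): position in m of the grey food holder along the slicer's +y; starts locked within 2 mm of 0 (mid bed); range -0.13 to 0.13. Button fully down: slides with about 1.5 N friction. Button up: locked, 2 to 5 mm play.
- holder_centre (a point): centre of the top deck of the food holder, 72 mm above the table. The holder is a grey block 116 (slicer x) x 80 (slicer y, the way it slides) x 24 mm riding on the rails. Two fences 50 mm long (along slicer x), 7 mm thick, stand on the deck at its two ends, 58 mm apart clear (29 mm from the centre each way along the slide), 14 mm tall (tops 86 mm above the table); the button lies between them.
- lock_button (a joint): how far the locking button is pressed, in m: 0 up, 0.006 fully down against its stop. Spring: 2 N at 0, 4.5 N fully down; the lock is off from 0.0035 on. Let up on the way, it catches again between the rail's teeth: a fault. Beyond 0.077 either way along the rail (parked) it comes up freely, and then keeps the holder from going back to the blade.
- button_top (a point): centre of the top face of the locking button, a black paddle 34 (slicer x) x 46 (slicer y) mm in the middle of the holder, 82 mm above the table when up and 76 mm when fully down. It travels straight down, and rides along with the holder.
- stop_block: upright grey block with a rubber pad and aluminium screw head, fixed on the bed on the middle line near one end of the slicer (either end; place varies), 60 (slicer x) x 24 (slicer y, over the pad) mm, standing from 30 to 72 mm above the table. Origin: centre of its underside, on the bed. When the holder is up against it, holder_centre is 52 mm from this origin.
- dial: flat round thickness dial, 38 mm across and 8 mm tall, fixed on the bed near the end opposite to the stop block; not to be used. Origin: centre of its underside.
- beaker: loose grey plastic beaker, 64 mm across, 100 mm tall, near the slicer. Origin: centre of its underside. Leave alone.
- blender_lid: loose black stepped blender lid, 100 mm across, 34 mm tall, near the slicer. Origin: centre of its underside. Leave alone.
- spice_jar: loose glass spice jar with a steel cap, 44 mm across, 85 mm tall, near the slicer. Origin: centre of its underside. Leave alone.

How it is judged:
By the outcome, as a careful person would: the job done as asked, in the order asked, and still so for the second after the job is handed in, with the robot touching nothing.
It also fails if it takes over 35 s, if anything falls off the work surface, if the arm or the gripper's body presses on something with over 40 N, if the wrist force passes 120 N, or if a joint passes its speed limit or range.

ROBOT

A 7-joint arm with a two-finger parallel gripper is mounted at the origin on the work surface. World frame = base frame: x ahead of the robot, y to its left, z up, the work surface at z = 0. Lengths are in m, angles in rad, forces in N, time in s.
With the tool pointing down it reaches from about 0.425 to 0.875 m from the base axis. Payload 9.9 kg.
Tool frame: the origin (TCP) lies on the front face of the gripper's body, between the roots of the fingers; the fingertips stand 73 mm ahead of it and the grasp point (between the pads) lies 54 mm ahead of it; z points along the fingers, y is the direction in which the jaws open and shut (so a half turn about z gives the same grasp; the last joint's range is limited). The gripper opens to 85 mm and grips with 20 to 120 N. Pads are 22 mm wide; open, the fingers measure 114 mm over their backs; the gripper's body (76 mm by 85 mm) begins 54 mm behind the grasp point. The pads swing forward as they close: fully open they stand 13 mm farther back than shut.
Start: joints at [1.144, 0.576, 0.025, 1.437, -0.015, 1.129, -0.057], TCP at [0.227, -0.636, 0.304] pointing down, gripper open.
Joint ranges: [-2.76, 2.76], [-0.34, 2.15], [-1.52, 1.57], [0.19, 2.46], [-1.09, 4.23], [0.17, 1.99], [-2.82, 2.82]. Speed limits (rad/s): [2.22, 2.22, 3.01, 3.01, 3.14, 3.14, 3.14].

INTERFACE

Orientations are given as a 3x3 rotation matrix whose columns are the frame's x, y, z axes.
In Python, from station import robot gives the robot as it stands. The module is installed in compiled form; this text tells all that it offers.
- The arm moves only by the tool servo_tool, never from a script. Its argument "increments" is a list of rows, each an object of numbers: "rx", "ry", "rz": the turn, a rotation vector about the tool's x, y, z in rad; "tx", "ty", "tz": the shift along the tool's x, y, z in cm; "hand": the gripper command: -1 is fully open, 1 is shut, values between are in proportion. A call has 1 to 12 rows; each row shifts and turns the commanded pose from where the row before left it, along the tool's axes as they then stand; what a row does not reach is not made up. A row lasts 1/8 s, in which the tool goes at most 62.5 mm and 10.7 degrees, less where a joint would pass 70% of its speed; a pose out of reach is approached as far as the arm can. A call is refused whole if a number of a shift passes 6.25 or a number of a turn 0.188, either way. A call with a gripper value outside its range is refused whole. The fingers move at their own pace and stop on an object; "force" is the grip in N (left out, the last holds). Time passes only in rows, so rows that do not move let the fingers close. It gives the time, the measured TCP pose, the force and the opening at its end, in the units of the state.
- robot.sense(): the state, without advancing time (a new reading comes with each control period).
- robot.capture(name): name is "scene" or "top" or "wrist"; returns the picture (420x560x3 uint8, blue, green, red); there is no depth.
- robot.get_calibration(name): a dict with "fx", "fy", "cx", "cy" (pixels), "world_from_camera" (4x4, takes a point from camera to world coordinates). Camera axes: x right, y down, z forward; pixel columns grow to the right and rows downward; lengths in m; the calibration is good to about 2 mm. A picture is of the moment at which its call begins: read the wrist's pose just before it. get_calibration takes no time and is no camera call; for the wrist camera it gives the pose at the moment of the call.
- robot.sign_off(): hands the job in, once; it reports no verdict.
Trained networks look in the newest picture that a camera, given by its name, has taken for a name from the list of things; names that differ only in an ending like _2 or _b are one class to them, and where a whole thing is asked for, a point or a joint stands for the part that bears it (a point fixed in the world has none). Each returns a list of dicts, best first, with "confidence" (0 to 1); they miss things now and then, are a little off and sometimes report something else, mostly with a low value. They report only what shows in the picture. A call takes as long as a camera call.
- robot.masks_of(camera, name): "region" (420x560 bool, what is visible of it) and "xy" ([column, row] in pixels, amid what is visible of it).
The state is a dict: "time": time; "joint_positions": joint angles; "qvel": joint speeds; "tau": joint torques, N m; "position": TCP position; "tcp_rot": TCP orientation; "contact_force": force on the tool from outside, world axes, zero at the start; "wrist_torque": the same for the moment, N m; "finger_gap": finger opening in m.
Only numpy, scipy, OpenCV 4.12 (cv2) and the standard library are available. Lean on these libraries where they do the work, as an engineer would, in place of code of your own. Each camera call takes 0.05 s, during which the arm holds its last target.

## Working session

There is one attempt and no reset: what is moved stays moved. The work goes in short steps, Python scripts to look and compute and a tool call to move; the robot and the scene stay as the last step left them, time stands still between calls to the robot, and variables do not carry over. Pictures are saved under pics/ and viewed, and the job is handed in when it is done.

Besides the shell and the picture viewer there is one more tool, called after "Call:" as a command line: name --argument value ..., lists and objects as JSON in quotes. servo_tool: Moves the arm, as the interface text tells. Its arguments: {"type":"object","properties":{"increments":{"type":"array","items":{"type":"object","properties":{"rx":{"type":"number"},"ry":{"type":"number"},"rz":{"type":"number"},"tx":{"type":"number"},"ty":{"type":"number"},"tz":{"type":"number"},"hand":{"type":"number"}}}},"force":{"type":"number"}},"required":["increments"]}

```bash
mkdir -p pics
python3 - <<'E'
from station import robot
import cv2,numpy as np
s=robot.sense();print({k:np.round(v,3).tolist() for k,v in s.items()})
for n in ['scene','top','wrist']:
    c=robot.get_calibration(n);print(n,c['fx'],c['fy'],c['cx'],c['cy'],np.round(c['world_from_camera'],4).tolist())
    cv2.imwrite(f'pics/{n}0.png',robot.capture(n))
E
```

```text
{'time': 0.0, 'joint_positions': [1.144, 0.576, 0.025, 1.438, -0.015, 1.129, -0.056], 'qvel': [0.002, 0.0, -0.0, -0.001, 0.001, 0.002, 0.0], 'tau': [-0.002, -76.576, 2.25, -28.598, 0.015, 0.013, 0.0], 'position': [0.227, -0.635, 0.303], 'tcp_rot': [[0.942, 0.336, -0.001], [0.336, -0.942, 0.002], [-0.0, -0.002, -1.0]], 'contact_force': [0.879, 0.09, 0.47], 'wrist_torque': [-0.026, 0.018, -0.034], 'finger_gap': 0.085}
scene 408.37856033791223 408.37856033791223 282.3344246867701 206.89929927235156 [[-0.7179, 0.5156, -0.4677, 0.9192], [0.6961, 0.5368, -0.4768, 0.3761], [0.0052, -0.6678, -0.7443, 0.62], [0.0, 0.0, 0.0, 1.0]]
top 537.0801680883369 537.0801680883369 280.9728266685276 209.9248687242617 [[-0.0235, -0.9948, 0.099, 0.5019], [-0.9997, 0.0233, -0.0028, 0.0203], [0.0005, -0.099, -0.9951, 0.9977], [0.0, 0.0, 0.0, 1.0]]
wrist 296.1132466205606 296.1132466205606 277.9463428528775 203.99691250486902 [[0.3363, -0.9068, -0.2542, 0.2911], [-0.9418, -0.324, -0.0901, -0.6136], [-0.0007, 0.2697, -0.9629, 0.3724], [0.0, 0.0, 0.0, 1.0]]
```

View pics/scene0.png

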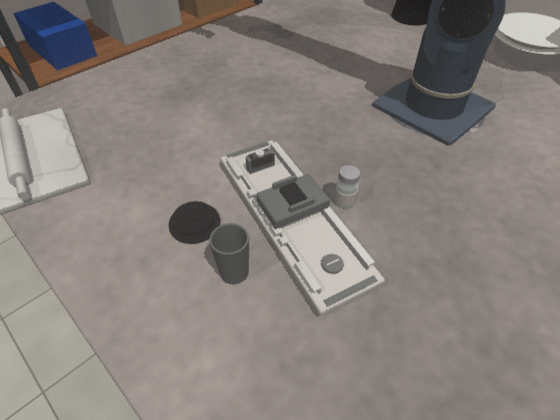

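View pics/top0.png

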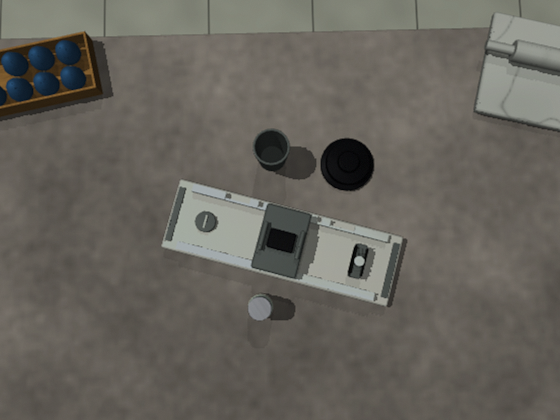

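The scene view shows the holder at about (293,195), the stop block at (262,160) and the dial at (332,263). In the top view the holder is at (282,240) and the stop at (358,262). Next I'll measure them.

```bash
cat > h.py <<'E'
import numpy as np,cv2
from station import robot
def ray(n,xy,c=None):
    c=c or robot.get_calibration(n);T=np.array(c['world_from_camera'])
    d=T[:3,:3]@np.array([(xy[0]-c['cx'])/c['fx'],(xy[1]-c['cy'])/c['fy'],1]);return T[:3,3],d
def atz(n,xy,z):
    o,d=ray(n,xy);return o+d*(z-o[2])/d[2]
def tri(obs):
    A=np.zeros((3,3));b=np.zeros(3)
    for n,xy in obs:
        o,d=ray(n,xy);d=d/np.linalg.norm(d);P=np.eye(3)-np.outer(d,d);A+=P;b+=P@o
    p=np.linalg.solve(A,b)
    return p
E
python3 - <<'E'
from h import *
ims={}
for n in ['scene','top']:
    im=robot.capture(n)
    ov=im.copy()
    for k in ['lock_button','button_top','holder_centre','stop_block','slicer']:
        r=robot.masks_of(n,k)
        for q in r[:2]:
            m=q['region'].astype(np.uint8)
            rc=cv2.minAreaRect(cv2.findNonZero(m))
            print(n,k,round(q['confidence'],2),np.round(q['xy'],1),m.sum(),[np.round(x,1) for x in rc])
    print(robot.sense()['time'])
    np.save(n+'.npy',im)
t=np.load('top.npy');s=np.load('scene.npy')
a=cv2.resize(t[190:320,150:420],None,fx=2.9,fy=2.9,interpolation=cv2.INTER_CUBIC)
cv2.imwrite('pics/topz.png',a)
b=cv2.resize(s[140:240,210:350],None,fx=5.5,fy=5.5,interpolation=cv2.INTER_CUBIC)
cv2.imwrite('pics/scenez.png',b)
E
```

```text
scene button_top 0.77 [291.3 190.8] 371 [array([292.5, 192.7]), array([23., 18.]), np.float64(55.0)]
scene holder_centre 0.91 [291.5 194.4] 2502 [array([292.3, 197.8]), array([44.4, 65.6]), np.float64(65.0)]
scene stop_block 0.94 [260.2 159.4] 549 [array([259.8, 159. ]), array([20. , 31.4]), np.float64(70.3)]
0.45
top lock_button 0.73 [281.4 240.1] 541 [array([280.4, 239.9]), array([28.1, 20.4]), np.float64(12.5)]
top button_top 0.73 [280.3 238.4] 527 [array([280.4, 239.5]), array([26.7, 20.1]), np.float64(14.0)]
top holder_centre 0.55 [282.7 235. ] 3086 [array([280.8, 239.2]), array([46.8, 68.6]), np.float64(15.1)]
top stop_block 0.73 [357.3 263.5] 511 [array([357.6, 260.5]), array([15.5, 35.2]), np.float64(14.0)]
top stop_block 0.52 [280.3 237.9] 2968 [array([280.5, 239.9]), array([45.6, 67. ]), np.float64(14.4)]
top slicer 0.88 [279.  242.4] 15954 [array([281.9, 241.8]), array([233.3,  73.5]), np.float64(14.4)]
0.75
```

View pics/topz.png

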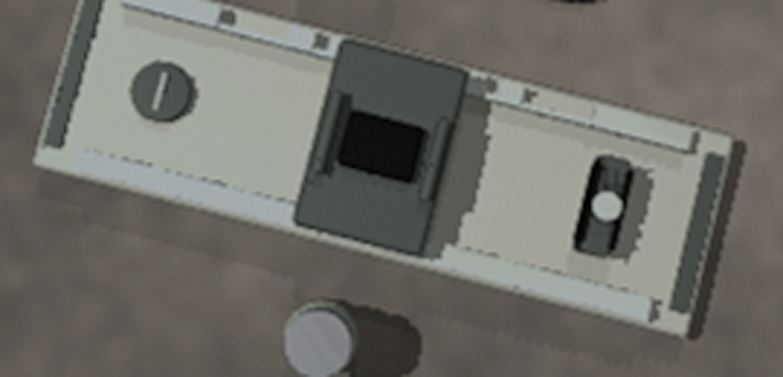

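View pics/scenez.png

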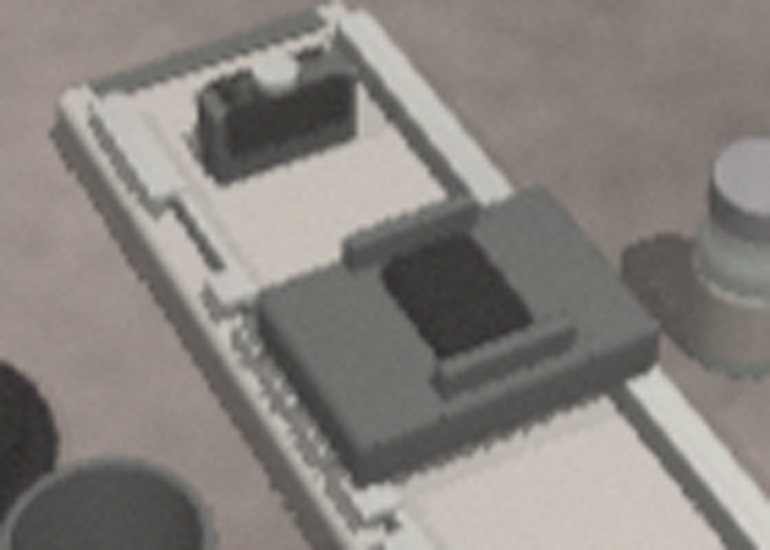

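Run:
```python
from h import *
T=lambda x,y:(x/2.9+150-.3,y/2.9+190-.3)
S=lambda x,y:(x/5.5+210-.4,y/5.5+140-.4)
dt=[T(342,40),T(470,70),T(428,256),T(295,222)]
# same physical corners in scene: top view right=-y (stop side), up=+x
ds=[S(370,447),S(258,292),S(543,187),S(660,335)]
P=[]
for a,b in zip(dt,ds):
    p=tri([('top',a),('scene',b)]);P.append(p);print('deck',p.round(4))
print('deck c',np.mean(P,0).round(4))
bt=[T(350,110),T(427,128),T(414,184),T(337,164)]
bs=[S(440,355),S(383,265),S(455,235),S(532,318)]
Q=[]
for a,b in zip(bt,bs):
    p=tri([('top',a),('scene',b)]);Q.append(p);print('btn',p.round(4))
print('btn c',np.mean(Q,0).round(4))
print('btn c top@82',np.mean([atz('top',a,.082) for a in bt],0).round(4),'deck c top@72',np.mean([atz('top',a,.072) for a in dt],0).round(4),'scene', np.mean([atz('scene',a,.072) for a in ds],0).round(4))
# slicer yaw
c=[T(80,0),]
l=atz('top',T(38,164),.03);r=atz('top',T(690,336),.03);d=r-l;print('edge len',np.linalg.norm(d[:2]),np.degrees(np.arctan2(d[1],d[0])))
# far corners rails lower
m=robot.masks_of('top','slicer')
rc=cv2.minAreaRect(cv2.findNonZero(m[0]['region'].astype(np.uint8)));bx=[atz('top',p,.03) for p in cv2.boxPoints(rc)]
for i in range(4):
    d=bx[(i+1)%4]-bx[i];print(np.linalg.norm(d[:2]).round(3),np.degrees(np.arctan2(d[1],d[0])).round(2))
print('slicer c',np.mean(bx,0))
# screw of stop
print('screw',tri([('top',T(607,206)),('scene',S(278,70))]))
# stop block top face
st=[T(598,157),T(632,163),T(608,257),T(576,249)]
print('stop c top@72',np.mean([atz('top',a,.072) for a in st],0).round(4))
u=[P[1]-P[0],P[2]-P[3]]
for v in u:print(np.degrees(np.arctan2(v[1],v[0])),np.linalg.norm(v))
for v in [P[2]-P[1],P[3]-P[0]]:print(np.degrees(np.arctan2(v[1],v[0])),np.linalg.norm(v))
```

```text
deck [0.6051 0.0412 0.0719]
deck [ 0.5852 -0.0348  0.0717]
deck [ 0.4753 -0.0065  0.0678]
deck [0.498  0.071  0.0673]
deck c [0.5409 0.0177 0.0697]
btn [0.5643 0.0353 0.0793]
btn [ 0.5512 -0.0083  0.0801]
btn [ 0.5201 -0.0016  0.0775]
btn [0.532  0.0443 0.0801]
btn c [0.5419 0.0174 0.0792]
btn c top@82 [0.5411 0.0181 0.082 ] deck c top@72 [0.5415 0.017  0.072 ] scene [0.5421 0.0199 0.072 ]
edge len 0.41583539327388386 -106.01864004188421
0.133 -14.54
0.423 -105.8
0.132 163.07
0.417 74.39
slicer c [0.54126405 0.01808367 0.03      ]
screw [ 0.50321777 -0.11410957  0.07216358]
stop c top@72 [ 0.5031 -0.1121  0.072 ]
-104.66222858895075 0.07851969092369422
-106.36312465906754 0.08071221471342975
165.57512890315962 0.11357511997153782
164.46872299697748 0.11121754999315081
```

Call:
servo_tool --increments '[{"rz":-0.16,"hand":1},{"rz":-0.16,"hand":1},{"rz":-0.16,"hand":1},{"rz":-0.16,"hand":1},{"rz":-0.16,"hand":1},{"rz":-0.16,"hand":1},{"hand":1}]' --force 40

```text
$.increments[0]: bad value
```

Call:
servo_tool --increments '[{"tx":4,"ty":0.74,"hand":1},{"tx":4,"ty":0.74,"hand":1},{"tx":4,"ty":0.74,"hand":1},{"tx":4,"ty":0.74,"hand":1},{"tx":4,"ty":0.74,"hand":1},{"tx":4,"ty":0.74,"hand":1},{"tx":4,"ty":0.74,"hand":1},{"tx":4,"ty":0.74,"hand":1},{"tx":4,"ty":0.74,"hand":1},{"tx":4,"ty":0.74,"hand":1},{"tx":4,"ty":0.74,"hand":1},{"tx":4,"ty":0.74,"hand":1}]'

```text
$.increments[0]: bad value
```

Call:
servo_tool --increments '[{"tx":0,"ty":0,"tz":0,"rx":0,"ry":0,"rz":-0.16,"hand":1},{"tx":0,"ty":0,"tz":0,"rx":0,"ry":0,"rz":-0.16,"hand":1},{"tx":0,"ty":0,"tz":0,"rx":0,"ry":0,"rz":-0.16,"hand":1},{"tx":0,"ty":0,"tz":0,"rx":0,"ry":0,"rz":-0.16,"hand":1},{"tx":0,"ty":0,"tz":0,"rx":0,"ry":0,"rz":-0.16,"hand":1},{"tx":0,"ty":0,"tz":0,"rx":0,"ry":0,"rz":-0.16,"hand":1},{"tx":0,"ty":0,"tz":0,"rx":0,"ry":0,"rz":0,"hand":1}]' --force 40

```text
time: 1.68
position: [0.2266, -0.6358, 0.3039]
tcp_rot: [[0.266, 0.964, 0.0], [0.964, -0.266, 0.0], [0.0, 0.0, -1.0]]
contact_force: [-0.4, -0.3, 0.6]
finger_gap: -0.0001
```

All seven keys are required in each row. Now I'll make the move over to the holder.

Call:
servo_tool --increments '[{"tx":4,"ty":0.74,"tz":0,"rx":0,"ry":0,"rz":0,"hand":1},{"tx":5,"ty":0.92,"tz":0,"rx":0,"ry":0,"rz":0,"hand":1},{"tx":5,"ty":0.92,"tz":0,"rx":0,"ry":0,"rz":0,"hand":1},{"tx":5,"ty":0.92,"tz":0,"rx":0,"ry":0,"rz":0,"hand":1},{"tx":5,"ty":0.92,"tz":0,"rx":0,"ry":0,"rz":0,"hand":1},{"tx":5,"ty":0.92,"tz":0,"rx":0,"ry":0,"rz":0,"hand":1},{"tx":5,"ty":0.92,"tz":0,"rx":0,"ry":0,"rz":0,"hand":1},{"tx":5,"ty":0.92,"tz":0,"rx":0,"ry":0,"rz":0,"hand":1},{"tx":5,"ty":0.92,"tz":0,"rx":0,"ry":0,"rz":0,"hand":1},{"tx":5,"ty":0.92,"tz":0,"rx":0,"ry":0,"rz":0,"hand":1},{"tx":4,"ty":0.74,"tz":0,"rx":0,"ry":0,"rz":0,"hand":1},{"tx":3,"ty":0.6,"tz":0,"rx":0,"ry":0,"rz":0,"hand":1}]'

```text
time: 3.18
position: [0.4758, -0.1212, 0.3042]
tcp_rot: [[0.268, 0.963, 0.001], [0.963, -0.268, 0.0], [0.0, 0.001, -1.0]]
contact_force: [-0.2, -0.1, 0.1]
finger_gap: 0.0002
```

Run:
```python
from h import *
c=robot.get_calibration('wrist');im=robot.capture('wrist');np.save('w1.npy',im)
cv2.imwrite('pics/w1.png',im)
for k in ['lock_button','button_top','holder_centre','stop_block']:
    for q in robot.masks_of('wrist',k)[:1]:
        m=q['region'].astype(np.uint8);rc=cv2.minAreaRect(cv2.findNonZero(m));z=.082 if 'b' in k[:6] else .072
        B=np.array([atz('wrist',p,z) for p in cv2.boxPoints(rc)])
        print(k,round(q['confidence'],2),np.round(rc[0],1),B.mean(0).round(4),[round(float(np.linalg.norm(B[(i+1)%4]-B[i])),3) for i in range(2)])
```

```text
lock_button 0.96 [307.5  25.5] [0.5411 0.0159 0.082 ] [0.033, 0.04]
button_top 0.57 [308.5  25.5] [0.541  0.0132 0.082 ] [0.032, 0.04]
holder_centre 0.97 [308.   37.5] [0.5391 0.0041 0.072 ] [0.061, 0.113]
stop_block 0.77 [302.  172.5] [ 0.5028 -0.1131  0.082 ] [0.055, 0.023]
```

View pics/w1.png

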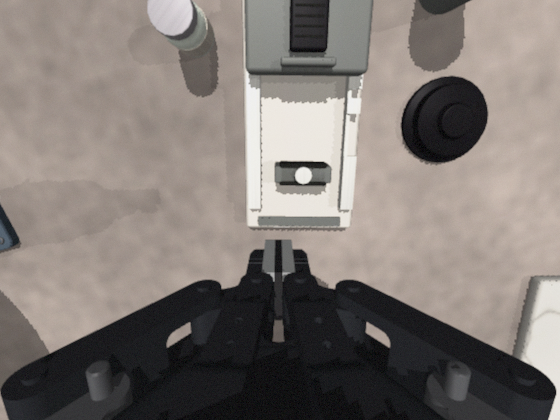

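The wrist view shows the button at (308,25), its near fence at (308,62) and the stop at (302,172). The tool is aligned with the rails, and the positions agree with the other views.

Call:
servo_tool --increments '[{"tx":2,"ty":0.4,"tz":0,"rx":0,"ry":0,"rz":0,"hand":1},{"tx":3,"ty":0.55,"tz":0,"rx":0,"ry":0,"rz":0,"hand":1},{"tx":3,"ty":0.55,"tz":0,"rx":0,"ry":0,"rz":0,"hand":1},{"tx":3,"ty":0.55,"tz":1,"rx":0,"ry":0,"rz":0,"hand":1},{"tx":2,"ty":0.4,"tz":2,"rx":0,"ry":0,"rz":0,"hand":1},{"tx":0.77,"ty":0.17,"tz":3,"rx":0,"ry":0,"rz":0,"hand":1},{"tx":0,"ty":0,"tz":3,"rx":0,"ry":0,"rz":0,"hand":1},{"tx":0,"ty":0,"tz":1.4,"rx":0,"ry":0,"rz":0,"hand":1},{"tx":0,"ty":0,"tz":0,"rx":0,"ry":0,"rz":0,"hand":1}]'

```text
time: 4.55
position: [0.5365, 0.0018, 0.1994]
tcp_rot: [[0.267, 0.964, -0.002], [0.964, -0.267, -0.0], [-0.001, -0.001, -1.0]]
contact_force: [-0.1, -0.5, 0.2]
finger_gap: 0.0001
```

Run:
```python
from h import *
for n in ['wrist','scene']: 
    im=robot.capture(n); cv2.imwrite(f'pics/{n}2.png',im if n=='wrist' else cv2.resize(im[110:260,200:360],None,fx=4.5,fy=3.9,interpolation=cv2.INTER_CUBIC))
```

```text
(no output)
```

View pics/wrist2.png

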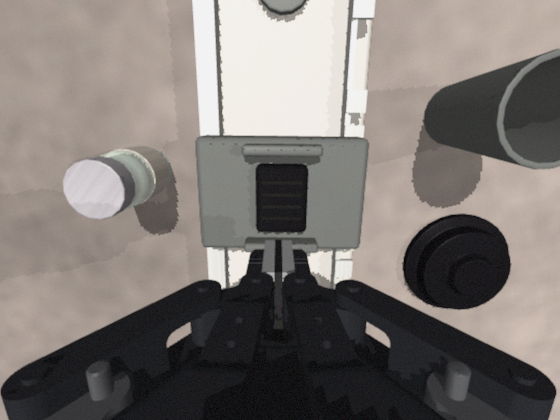

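View pics/scene2.png

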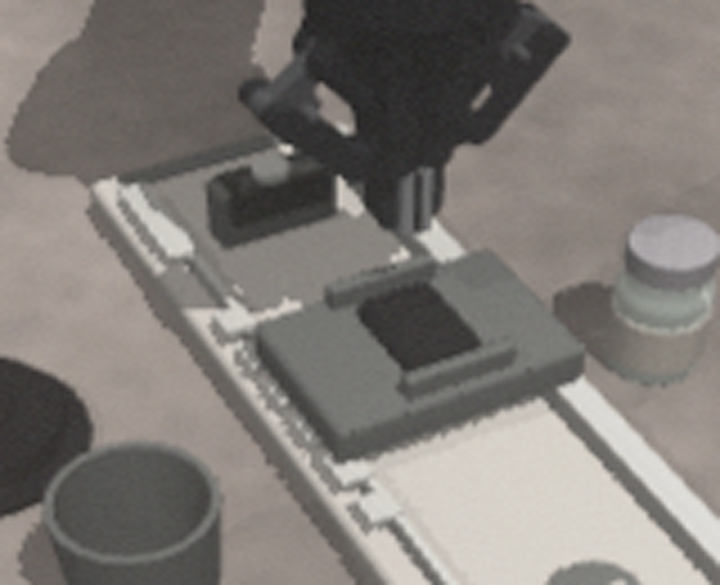

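Call:
servo_tool --increments '[{"tx":0.5,"ty":0.05,"tz":1,"rx":0,"ry":0,"rz":0,"hand":1},{"tx":0,"ty":0,"tz":1,"rx":0,"ry":0,"rz":0,"hand":1},{"tx":0,"ty":0,"tz":0.5,"rx":0,"ry":0,"rz":0,"hand":1},{"tx":0,"ty":0,"tz":0,"rx":0,"ry":0,"rz":0,"hand":1}]'

```text
time: 5.15
position: [0.5383, 0.0073, 0.1744]
tcp_rot: [[0.265, 0.964, -0.001], [0.964, -0.265, -0.0], [-0.0, -0.001, -1.0]]
contact_force: [-0.2, -0.4, -0.2]
finger_gap: 0.0001
```

Run:
```python
from h import *
for n in ['wrist','scene']: 
    im=robot.capture(n); cv2.imwrite(f'pics/{n}3.png',cv2.resize(im[100:340,140:420],None,fx=2.5,fy=2.5) if n=='wrist' else cv2.resize(im[110:260,200:360],None,fx=3.9,fy=3.9,interpolation=cv2.INTER_CUBIC))
```

```text
(no output)
```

View pics/wrist3.png

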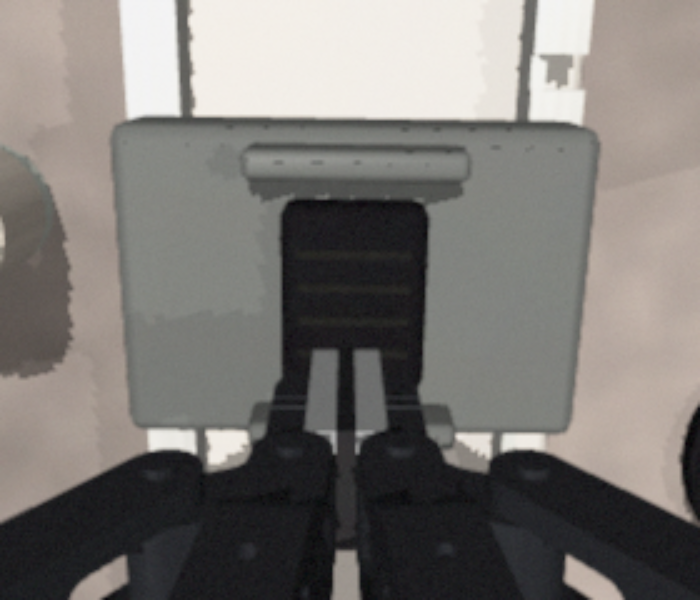

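View pics/scene3.png

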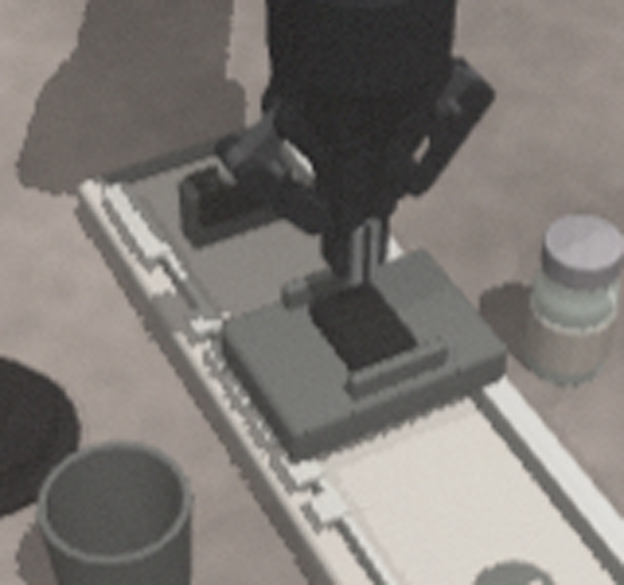

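Call:
servo_tool --increments '[{"tx":0.1,"ty":0.15,"tz":0.5,"rx":0,"ry":0,"rz":0,"hand":1},{"tx":0,"ty":0,"tz":0.4,"rx":0,"ry":0,"rz":0,"hand":1},{"tx":0,"ty":0,"tz":0.3,"rx":0,"ry":0,"rz":0,"hand":1},{"tx":0,"ty":0,"tz":0.3,"rx":0,"ry":0,"rz":0,"hand":1},{"tx":0,"ty":0,"tz":0,"rx":0,"ry":0,"rz":0,"hand":1}]'

```text
time: 5.88
position: [0.5402, 0.0079, 0.1597]
tcp_rot: [[0.265, 0.964, -0.0], [0.964, -0.265, 0.0], [-0.0, -0.0, -1.0]]
contact_force: [-0.9, 0.8, -0.5]
finger_gap: 0.0002
```

Call:
servo_tool --increments '[{"tx":0,"ty":0,"tz":0.2,"rx":0,"ry":0,"rz":0,"hand":1},{"tx":0,"ty":0,"tz":0.2,"rx":0,"ry":0,"rz":0,"hand":1},{"tx":0,"ty":0,"tz":0.2,"rx":0,"ry":0,"rz":0,"hand":1},{"tx":0,"ty":0,"tz":0,"rx":0,"ry":0,"rz":0,"hand":1}]'

```text
time: 6.38
position: [0.5404, 0.0079, 0.1539]
tcp_rot: [[0.265, 0.964, 0.0], [0.964, -0.265, -0.0], [-0.0, 0.0, -1.0]]
contact_force: [-0.1, -0.5, 1.5]
finger_gap: -0.0001
```

Call:
servo_tool --increments '[{"tx":0,"ty":0,"tz":0.2,"rx":0,"ry":0,"rz":0,"hand":1},{"tx":0,"ty":0,"tz":0.2,"rx":0,"ry":0,"rz":0,"hand":1},{"tx":0,"ty":0,"tz":0,"rx":0,"ry":0,"rz":0,"hand":1}]'

```text
time: 6.75
position: [0.5404, 0.0079, 0.1499]
tcp_rot: [[0.265, 0.964, 0.0], [0.964, -0.265, -0.0], [-0.0, 0.0, -1.0]]
contact_force: [-0.5, -0.6, 3.8]
finger_gap: 0.0001
```

Call:
servo_tool --increments '[{"tx":0,"ty":0,"tz":0.1,"rx":0,"ry":0,"rz":0,"hand":1},{"tx":0,"ty":0,"tz":0.1,"rx":0,"ry":0,"rz":0,"hand":1},{"tx":0,"ty":0,"tz":0,"rx":0,"ry":0,"rz":0,"hand":1}]'

```text
time: 7.12
position: [0.5404, 0.008, 0.1486]
tcp_rot: [[0.265, 0.964, 0.001], [0.964, -0.265, -0.0], [0.0, 0.001, -1.0]]
contact_force: [-2.7, -1.0, 11.5]
finger_gap: -0.0002
```

The button has bottomed: z is 0.1486 and the force rose from about 4 N to 11.5 N. I'll press slightly harder, then slide.

Call:
servo_tool --increments '[{"tx":0,"ty":0,"tz":0.05,"rx":0,"ry":0,"rz":0,"hand":1},{"tx":-0.2,"ty":0,"tz":0,"rx":0,"ry":0,"rz":0,"hand":1},{"tx":-0.3,"ty":0,"tz":0,"rx":0,"ry":0,"rz":0,"hand":1},{"tx":-0.4,"ty":0,"tz":0,"rx":0,"ry":0,"rz":0,"hand":1},{"tx":-0.4,"ty":0,"tz":0,"rx":0,"ry":0,"rz":0,"hand":1},{"tx":-0.4,"ty":0,"tz":0,"rx":0,"ry":0,"rz":0,"hand":1},{"tx":-0.3,"ty":0,"tz":0,"rx":0,"ry":0,"rz":0,"hand":1},{"tx":0,"ty":0,"tz":0,"rx":0,"ry":0,"rz":0,"hand":1}]'

```text
time: 8.12
position: [0.5351, -0.0108, 0.1484]
tcp_rot: [[0.264, 0.964, 0.001], [0.964, -0.264, 0.0], [0.001, 0.001, -1.0]]
contact_force: [-4.4, 1.3, 17.7]
finger_gap: -0.0004
```

Run:
```python
from h import *
for n in ['scene']: 
    im=robot.capture(n); cv2.imwrite(f'pics/{n}4.png',cv2.resize(im[110:260,200:360],None,fx=3.9,fy=3.9,interpolation=cv2.INTER_CUBIC))
```

```text
(no output)
```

View pics/scene4.png

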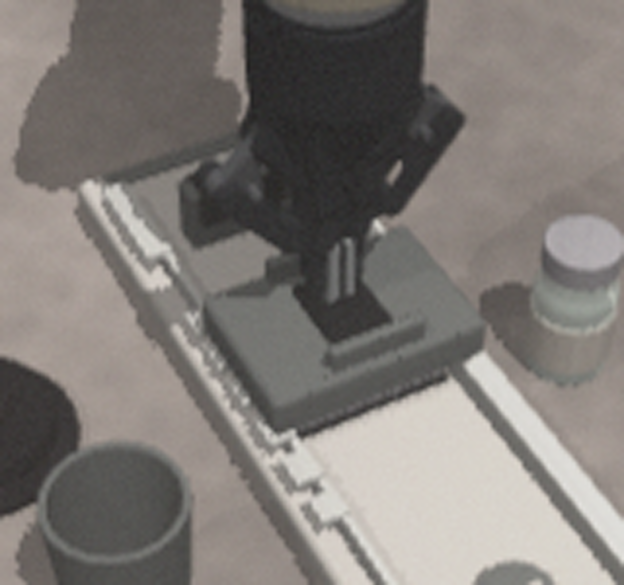

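Call:
servo_tool --increments '[{"tx":-0.3,"ty":-0.02,"tz":0,"rx":0,"ry":0,"rz":0,"hand":1},{"tx":-0.5,"ty":-0.02,"tz":0,"rx":0,"ry":0,"rz":0,"hand":1},{"tx":-0.5,"ty":0,"tz":0,"rx":0,"ry":0,"rz":0,"hand":1},{"tx":-0.5,"ty":0,"tz":0,"rx":0,"ry":0,"rz":0,"hand":1},{"tx":-0.5,"ty":0,"tz":0,"rx":0,"ry":0,"rz":0,"hand":1},{"tx":-0.5,"ty":0,"tz":0,"rx":0,"ry":0,"rz":0,"hand":1},{"tx":-0.5,"ty":0,"tz":0,"rx":0,"ry":0,"rz":0,"hand":1},{"tx":-0.5,"ty":0,"tz":0,"rx":0,"ry":0,"rz":0,"hand":1},{"tx":-0.5,"ty":0,"tz":0,"rx":0,"ry":0,"rz":0,"hand":1},{"tx":-0.5,"ty":0,"tz":0,"rx":0,"ry":0,"rz":0,"hand":1},{"tx":-0.4,"ty":0,"tz":0,"rx":0,"ry":0,"rz":0,"hand":1},{"tx":0,"ty":0,"tz":0,"rx":0,"ry":0,"rz":0,"hand":1}]'

```text
time: 9.68
position: [0.5207, -0.0611, 0.1484]
tcp_rot: [[0.265, 0.964, 0.0], [0.964, -0.265, -0.0], [0.0, 0.0, -1.0]]
contact_force: [-5.9, 1.9, 19.2]
finger_gap: 0.0004
```

Call:
servo_tool --increments '[{"tx":-0.2,"ty":-0.02,"tz":0,"rx":0,"ry":0,"rz":0,"hand":1},{"tx":-0.2,"ty":-0.02,"tz":0,"rx":0,"ry":0,"rz":0,"hand":1},{"tx":-0.2,"ty":0,"tz":0,"rx":0,"ry":0,"rz":0,"hand":1},{"tx":-0.2,"ty":0,"tz":0,"rx":0,"ry":0,"rz":0,"hand":1},{"tx":-0.2,"ty":0,"tz":0,"rx":0,"ry":0,"rz":0,"hand":1},{"tx":0,"ty":0,"tz":0,"rx":0,"ry":0,"rz":0,"hand":1}]'

```text
time: 10.42
position: [0.518, -0.0704, 0.1484]
tcp_rot: [[0.264, 0.964, 0.001], [0.964, -0.264, 0.0], [0.0, 0.001, -1.0]]
contact_force: [-4.5, 1.3, 18.3]
finger_gap: -0.0002
```

Call:
servo_tool --increments '[{"tx":-0.1,"ty":0,"tz":0,"rx":0,"ry":0,"rz":0,"hand":1},{"tx":-0.1,"ty":0,"tz":0,"rx":0,"ry":0,"rz":0,"hand":1},{"tx":0,"ty":0,"tz":0,"rx":0,"ry":0,"rz":0,"hand":1}]'

```text
time: 10.8
position: [0.5174, -0.0721, 0.1484]
tcp_rot: [[0.264, 0.964, 0.001], [0.964, -0.264, 0.0], [0.001, 0.001, -1.0]]
contact_force: [-4.3, 2.5, 18.3]
finger_gap: 0.0
```

Call:
servo_tool --increments '[{"tx":-0.1,"ty":0,"tz":0,"rx":0,"ry":0,"rz":0,"hand":1},{"tx":-0.1,"ty":0,"tz":0,"rx":0,"ry":0,"rz":0,"hand":1},{"tx":0,"ty":0,"tz":0,"rx":0,"ry":0,"rz":0,"hand":1}]'

```text
time: 11.18
position: [0.5169, -0.0741, 0.1484]
tcp_rot: [[0.264, 0.964, 0.001], [0.964, -0.264, 0.0], [0.001, 0.001, -1.0]]
contact_force: [-4.6, 2.7, 18.7]
finger_gap: 0.0
```

Call:
servo_tool --increments '[{"tx":-0.1,"ty":0,"tz":0,"rx":0,"ry":0,"rz":0,"hand":1},{"tx":0,"ty":0,"tz":0,"rx":0,"ry":0,"rz":0,"hand":1}]'

```text
time: 11.42
position: [0.5166, -0.075, 0.1484]
tcp_rot: [[0.264, 0.964, 0.001], [0.964, -0.264, 0.0], [0.001, 0.001, -1.0]]
contact_force: [-4.8, 1.4, 18.1]
finger_gap: 0.0003
```

Call:
servo_tool --increments '[{"tx":-0.1,"ty":0,"tz":0,"rx":0,"ry":0,"rz":0,"hand":1},{"tx":0,"ty":0,"tz":0,"rx":0,"ry":0,"rz":0,"hand":1}]'

```text
time: 11.68
position: [0.5165, -0.0756, 0.1484]
tcp_rot: [[0.264, 0.965, 0.001], [0.965, -0.264, 0.001], [0.001, 0.001, -1.0]]
contact_force: [-4.1, 2.8, 17.3]
finger_gap: -0.0001
```

Run:
```python
from h import *
im=robot.capture('scene'); cv2.imwrite(f'pics/s5.png',cv2.resize(im[110:240,200:350],None,fx=4.6,fy=4.6,interpolation=cv2.INTER_CUBIC))
im=robot.capture('wrist'); cv2.imwrite(f'pics/w5.png',im)
```

```text
(no output)
```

View pics/s5.png

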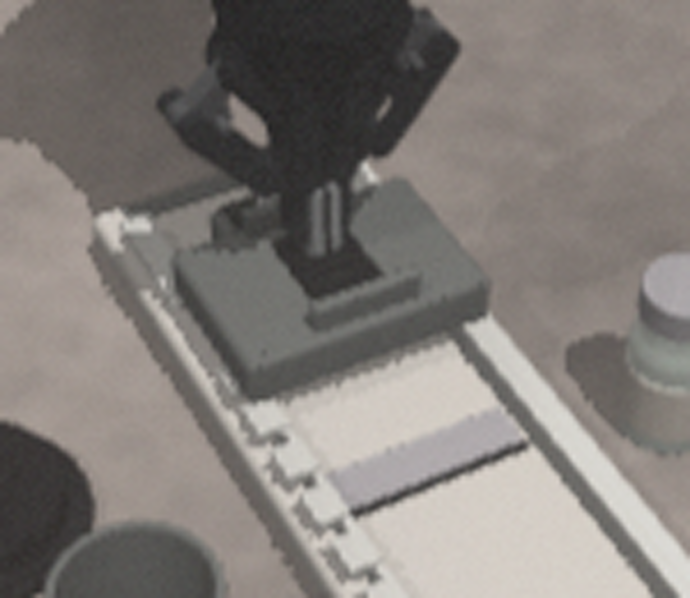

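View pics/w5.png

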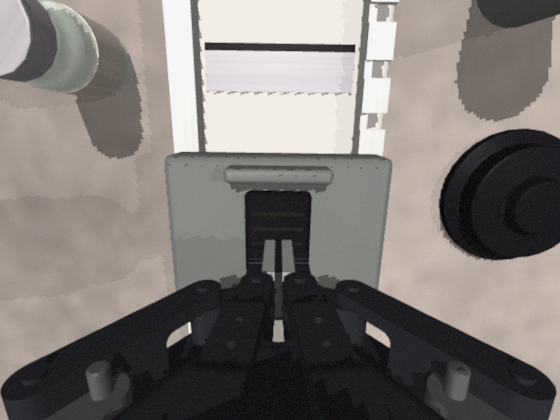

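Call:
servo_tool --increments '[{"tx":-0.1,"ty":0,"tz":0,"rx":0,"ry":0,"rz":0,"hand":1},{"tx":0,"ty":0,"tz":0,"rx":0,"ry":0,"rz":0,"hand":1}]'

```text
time: 12.02
position: [0.5164, -0.0758, 0.1484]
tcp_rot: [[0.263, 0.965, 0.002], [0.965, -0.263, 0.002], [0.002, 0.001, -1.0]]
contact_force: [-3.3, 6.0, 17.1]
finger_gap: 0.0001
```

Each 1 mm step now moves the tool only about 0.2 mm while the push force climbs, so it's against the stop. One more small push will confirm that.

Call:
servo_tool --increments '[{"tx":-0.1,"ty":0,"tz":0,"rx":0,"ry":0,"rz":0,"hand":1},{"tx":0,"ty":0,"tz":0,"rx":0,"ry":0,"rz":0,"hand":1}]'

```text
time: 12.28
position: [0.5164, -0.076, 0.1484]
tcp_rot: [[0.263, 0.965, 0.002], [0.965, -0.263, 0.003], [0.003, 0.001, -1.0]]
contact_force: [-3.7, 9.1, 16.8]
finger_gap: -0.0002
```

Call:
servo_tool --increments '[{"tx":0,"ty":0,"tz":-0.1,"rx":0,"ry":0,"rz":0,"hand":1},{"tx":0,"ty":0,"tz":-0.2,"rx":0,"ry":0,"rz":0,"hand":1},{"tx":0,"ty":0,"tz":-0.2,"rx":0,"ry":0,"rz":0,"hand":1},{"tx":0,"ty":0,"tz":-0.2,"rx":0,"ry":0,"rz":0,"hand":1},{"tx":0,"ty":0,"tz":-0.2,"rx":0,"ry":0,"rz":0,"hand":1},{"tx":0,"ty":0,"tz":-0.4,"rx":0,"ry":0,"rz":0,"hand":1},{"tx":0,"ty":0,"tz":-1,"rx":0,"ry":0,"rz":0,"hand":1},{"tx":0,"ty":0,"tz":-2,"rx":0,"ry":0,"rz":0,"hand":1},{"tx":0,"ty":0,"tz":-3,"rx":0,"ry":0,"rz":0,"hand":1},{"tx":0,"ty":0,"tz":-4,"rx":0,"ry":0,"rz":0,"hand":1},{"tx":0,"ty":0,"tz":-4,"rx":0,"ry":0,"rz":0,"hand":1}]'

```text
time: 13.65
position: [0.5154, -0.0786, 0.3022]
tcp_rot: [[0.265, 0.964, -0.0], [0.964, -0.265, 0.0], [0.0, -0.0, -1.0]]
contact_force: [0.1, -0.2, -0.8]
finger_gap: 0.0001
```

Call:
servo_tool --increments '[{"tx":-4,"ty":0,"tz":0,"rx":0,"ry":0,"rz":0,"hand":1},{"tx":-4,"ty":0,"tz":0,"rx":0,"ry":0,"rz":0,"hand":1},{"tx":-4,"ty":0,"tz":0,"rx":0,"ry":0,"rz":0,"hand":1},{"tx":-4,"ty":0,"tz":0,"rx":0,"ry":0,"rz":0,"hand":1},{"tx":-4,"ty":0,"tz":0,"rx":0,"ry":0,"rz":0,"hand":1},{"tx":-4,"ty":0,"tz":0,"rx":0,"ry":0,"rz":0,"hand":1},{"tx":0,"ty":0,"tz":0,"rx":0,"ry":0,"rz":0,"hand":1}]'

```text
time: 14.52
position: [0.4504, -0.3134, 0.3006]
tcp_rot: [[0.27, 0.963, -0.001], [0.963, -0.27, -0.001], [-0.001, -0.001, -1.0]]
contact_force: [-0.0, -0.1, 0.3]
finger_gap: -0.0004
```

Run:
```python
from h import *
for n in ['scene','top']:
    im=robot.capture(n); np.save(n+'6.npy',im)
    for k in ['button_top','holder_centre','stop_block','beaker','blender_lid','spice_jar']:
        for q in robot.masks_of(n,k)[:1]:
            m=q['region'].astype(np.uint8);rc=cv2.minAreaRect(cv2.findNonZero(m))
            print(n,k,round(q['confidence'],2),np.round(rc[0],1),np.round(rc[1],1),atz(n,rc[0],.082 if k=='button_top' else .072).round(4))
cv2.imwrite('pics/s6.png',cv2.resize(np.load('scene6.npy')[110:240,200:350],None,fx=4.6,fy=4.6,interpolation=cv2.INTER_CUBIC))
cv2.imwrite('pics/t6.png',cv2.resize(np.load('top6.npy')[120:330,150:420],None,fx=2.8,fy=2.8,interpolation=cv2.INTER_CUBIC))
print(robot.sense()['position'],robot.sense()['contact_force'],robot.sense()['time'])
```

```text
scene button_top 0.6 [270.5 164. ] [16.5 16.1] [ 0.5194 -0.0654  0.082 ]
scene holder_centre 0.95 [270.8 169.6] [40.9 62.9] [ 0.5227 -0.0613  0.072 ]
scene beaker 0.83 [229. 253.] [60. 38.] [0.7083 0.0373 0.072 ]
scene blender_lid 0.78 [193.1 221.5] [41.7 47.2] [ 0.7109 -0.0582  0.072 ]
scene spice_jar 0.7 [347.5 186.2] [22.9 43.3] [0.4494 0.0726 0.072 ]
top button_top 0.73 [282.  241.5] [233.5  73.9] [0.5389 0.0171 0.082 ]
top holder_centre 0.68 [328.7 252.6] [47.3 67.7] [ 0.5184 -0.0627  0.072 ]
top stop_block 0.67 [357.8 260.3] [13.3 33.7] [ 0.504  -0.1121  0.072 ]
top beaker 0.72 [270. 149.] [42. 36.] [0.7016 0.0344 0.072 ]
top blender_lid 0.62 [346.  163.5] [51. 52.] [ 0.6728 -0.0978  0.072 ]
top spice_jar 0.97 [259.  306.5] [25. 24.] [0.4298 0.0589 0.072 ]
[ 0.45220375 -0.30995898  0.30040275] [ 0.27141493  0.62163915 -0.67393146] 15.225
```

View pics/s6.png

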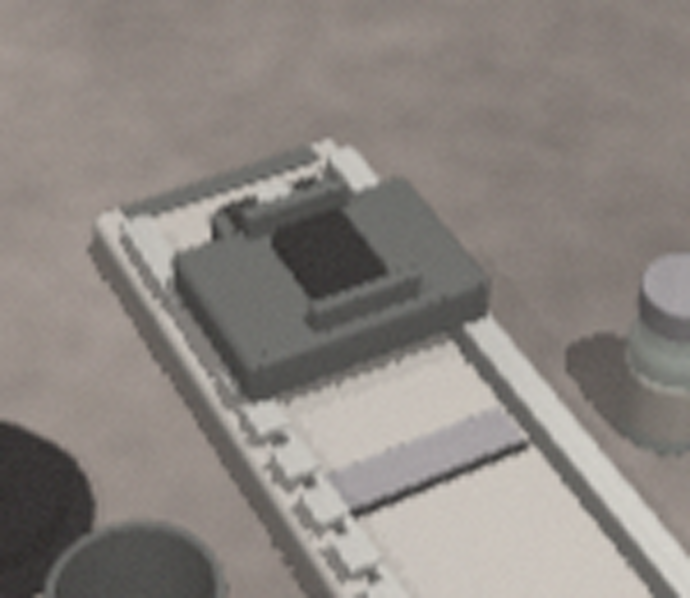

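View pics/t6.png

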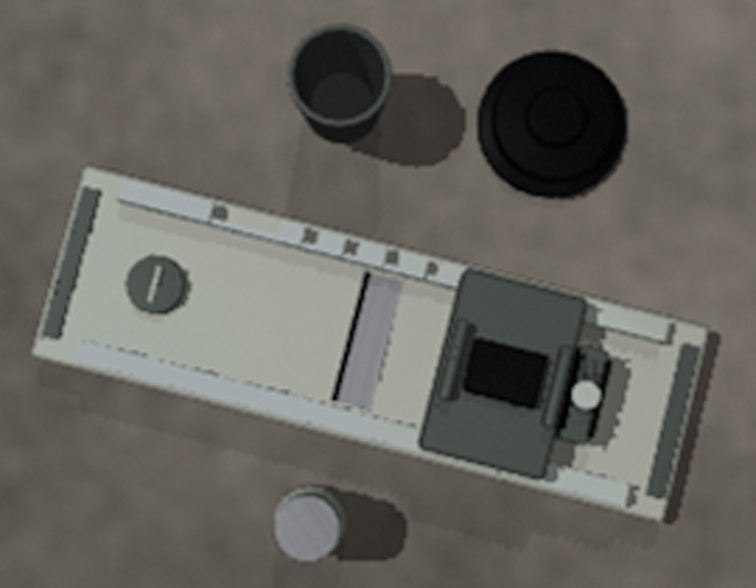

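Run:
```python
from h import *
T=lambda x,y:(x/2.8+150-.3,y/2.8+120-.3)
S=lambda x,y:(x/4.6+200-.4,y/4.6+110-.4)
for a,b in [((549,354),(272,240)),((536,408),(345,208)),((464,392),(388,272))]:
    print('btn',tri([('top',T(*a)),('scene',S(*b))]).round(4))
P=[]
for a,b in [((464,268),(250,368)),((586,298),(177,258)),((544,476),(400,178)),((421,446),(490,282))]:
    p=tri([('top',T(*a)),('scene',S(*b))]);P.append(p);print('deck',p.round(4))
c=np.mean(P,0);s=np.array([.503,-.113]);print(c,np.linalg.norm(c[:2]-s), np.linalg.norm(c[:2]-[.5412,.0178]))
```

```text
btn [ 0.5282 -0.0913  0.0766]
btn [ 0.4952 -0.0812  0.0813]
btn [ 0.5071 -0.0394  0.0789]
deck [ 0.5832 -0.0419  0.073 ]
deck [ 0.562  -0.1157  0.0715]
deck [ 0.4545 -0.0866  0.0712]
deck [ 0.4743 -0.012   0.0705]
[ 0.51851363 -0.06406621  0.07157857] 0.051334083529221544 0.08495144720447324
```

The holder is 51.3 mm from the stop origin (52 mm expected). The button measures 79 mm high, the same as before I pressed it, so it's up. Handing the job in.

Run:
```python
from station import robot
print(robot.sign_off(), robot.sense()['time'])
```

```text
the job is handed in; nothing more can be done
the job is handed in; nothing more can be done
```

The food holder is parked up against the stop block with the button back up, and I handed the job in at about 15 s of the 35 s allowed. I pressed the button fully down with the shut fingers and held it with 17 to 19 N. With it held down, I slid the holder about 85 mm to the stop. I then lifted straight up and moved clear.

- **Against the stop:** in the last steps the tool hardly moved while the push force climbed to about 9 N. In the pictures, the holder centre is 51.3 mm from the stop origin, against 52 mm expected and about 2 mm of measuring error.
- **Button up:** its top averages 79 mm, the same as before pressing. The three corners I used scatter from 77 to 81 mm, so this check alone can't fully tell up (82 mm) from down (76 mm). The pictures show nothing holding it down, and the holder is past the 77 mm point where the button comes up freely.
- **Kitchen things:** the beaker, blender lid and spice jar look to be where they were. The arm is clear and the contact force is near zero.
- **Failed checks:** the last top-view detection for the button marked the whole slicer, and the scene view found no stop block. I measured the holder and button from hand-picked corners in both pictures instead.

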